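# Turn the sample tile over at goods-in

### The job

Pick up the flat-bladed lifter by its wooden handle and use its blade to turn the square sample tile over, so that it ends lying flat, ribbed back upwards, wholly on the check pad it started on. Do not touch the tile with the gripper or arm, do not let it fall off the pad, and leave the round tile where it is. Then lay the lifter back down flat on the bench and let go.

Things in the scene. Friction and masses are not known exactly. Their poses are not given: they have to be found in the camera images.
- tile: square ceramic tile 90 x 90 x 8 mm, 0.15 kg, white glazed face up at the start, terracotta ribbed back below. Lies on pad's low end, sticking out about 35 mm beyond the pad's +y end, where a blade fits under it. Origin: centre of its ribbed back; z points out of the glazed face; x, y along its edges, within 2 degrees of the pad's x, y.
- pad: fixed stepped pad under the square tile: plywood, black rubber top, 140 (x) by 200 mm (y). Origin: centre of its underside, on the bench; z up, y towards the end that the tile overhangs. Top 30 mm high for y = 42 to 100 mm (where the tile lies), 36 mm high for y = -100 to 42 mm (empty; the turned tile comes down here). The tile's inner edge is 1 to 4 mm from the 6 mm step, which stops it sliding.
- lifter: tile spatula lying flat. Origin: on its underside, below the grip; x runs from handle to blade, z up. Wooden handle 20 mm wide (y), 24 high, its axis 30 mm above the underside, x = -65 to 50 mm, grip at x = 0; heel at x = -57 props it 18 mm clear of the bench. Steel blade x = 70 to 180 mm, 50 wide (y +-25), 3 thick, underside at z = 0; bent neck at x = 45 to 75. 0.16 kg.
- round_tile: round ceramic tile, 90 mm diameter, 8 mm thick, on a second stepped pad just like the first; to be left alone. Origin: centre of its underside.
There are look-alikes about, which are no part of the job. What is shaped like the tile but blue is not meant.

How it is judged:
On the way:
1. the square tile is tipped up more than 20 degrees with the lifter touching it (angle between tile's own z axis and vertical between 0.35 and 2.6 rad and contact force between lifter and tile above 0.03 N), for 0.04 s.
At the end, for the whole second after the job is handed in: The square tile rests on its pad, ribbed back up, flat within 10 degrees, centre within 35 mm (x) and 65 mm (y) of the pad's; the lifter lies at rest right way up on the bench (within 15 mm, 10 degrees), released; the round tile is within 20 mm of its start (angle between tile's own z axis and vertical above 2.96 rad and x of tile in the frame of pad between -0.035 and 0.035 m and y of tile in the frame of pad between -0.065 and 0.065 m and z of tile in the frame of pad between 0.036 and 0.052 m and linear speed of each of tile, lifter below 0.02 m/s and height (world z) of lifter below 0.015 m and angle between lifter's own z axis and vertical below 0.17 rad and distance of round_tile from where it was at the start of the episode below 0.02 m); the robot touches nothing.
It fails at once if the gripper or arm touches the square tile (contact force between any of the fingers, the arm and tile above 0.5 N).
It fails at once if the square tile falls off the pad (height (world z) of tile below 0.018 m).
It fails at once if the round tile is shifted by more than 20 mm (distance of round_tile from where it was at the start of the episode above 0.02 m).
It also fails if it takes over 59 s, if anything falls off the work surface, if the arm or the gripper's body presses on something with over 40 N, if the wrist force passes 120 N, or if a joint passes its speed limit or range.

### The arm

A 7-joint arm with a two-finger parallel gripper is mounted at the origin on the work surface. World frame = base frame: x ahead of the robot, y to its left, z up, the work surface at z = 0. Lengths are in m, angles in rad, forces in N, time in s.
With the tool pointing down it reaches from about 0.425 to 0.825 m from the base axis. Payload 3.6 kg.
Tool frame: the origin (TCP) lies midway between the tips of the shut fingers; the grasp point (between the pads) lies 19 mm behind it; z points along the fingers, y is the direction in which the jaws open and shut (so a half turn about z gives the same grasp; the last joint's range is limited). The gripper opens to 93 mm and grips with 3 to 60 N. Pads are 15 mm wide; open, the fingers measure 128 mm over their backs; the gripper's body (75 mm by 188 mm) begins 65 mm behind the grasp point.
Start: joints at [1.282, 0.615, -0.013, 1.423, 0.008, 1.103, -0.04], TCP at [0.169, -0.628, 0.219] pointing down, gripper open.
Joint ranges: [-3.12, 3.12], [-0.3, 2.06], [-1.34, 1.32], [0.26, 2.42], [-1.36, 4.5], [0.01, 1.98], [-2.84, 2.84]. Speed limits (rad/s): [2.79, 2.79, 3.14, 3.14, 3.14, 3.14, 3.14].

### API

Orientations are given as a unit quaternion [w, x, y, z].
In Python, from rig import arm gives the robot as it stands. The module is installed in compiled form; this text tells all that it offers.
- The arm moves only by the tool servo_tool, never from a script. Its argument "series" is a list of rows, each an object with "gripper": the closure in counts, from 0 (fully open) to 255 (shut); "delta_pos": the shift along the tool's x, y, z in m, a list of three; "roll": the turn about the tool's z in degrees. In form: [{"gripper": gripper, "delta_pos": [x, y, z], "roll": roll}, ...]. A call has 1 to 20 rows; each row is the pose to reach, as a shift and turn from the pose commanded when the call began, along the tool's axes at that moment; what a row does not reach only later rows make up. A row lasts 1/12 s, in which the tool goes at most 41.7 mm and 7.16 degrees, less where a joint would pass 70% of its speed; a pose out of reach is approached as far as the arm can. A call with a gripper value outside its range is refused whole. The fingers move at their own pace and stop on an object; the grip force is fixed at half the most. Time passes only in rows, so rows that repeat a pose let the fingers close. It gives the time, the measured TCP pose, the force and the opening at its end, in the units of the state.
- arm.observe(): the state, without advancing time (a new reading comes with each control period).
- arm.grab_frame(name): name is "side" or "top"; returns (picture, depth): 384x512x3 uint8, blue, green, red; 384x512 float32, m along the optical axis (not along the pixel's ray), 0 where there is no reading.
- arm.camera_model(name): a dict with "mtx" (3x3 intrinsics, pixels), "rvec" (rotation vector, rad) and "tvec" (3), from world to camera coordinates, as OpenCV has them. Camera axes: x right, y down, z forward; pixel columns grow to the right and rows downward; lengths in m; the calibration is good to about 2 mm. A picture is of the moment at which its call begins. camera_model takes no time and is no camera call.
- arm.hand_in(): hands the job in, once; it reports no verdict.
The state is a dict: "time": time; "joint_pos": joint angles; "joint_vel": joint speeds; "effort": joint torques, N m; "ee_pos": TCP position; "eef_rot": TCP orientation; "force": force on the tool from outside, world axes, zero at the start; "moment": the same for the moment, N m; "width": finger opening in m.
Only numpy, scipy, OpenCV 4.12 (cv2) and the standard library are available. Lean on these libraries where they do the work, as an engineer would, in place of code of your own. Each camera call takes 0.05 s, during which the arm holds its last target. There are 200 camera calls.

## Working session

There is one attempt and no reset: what is moved stays moved. The work goes in short steps, Python scripts to look and compute and a tool call to move; the robot and the scene stay as the last step left them, time stands still between calls to the robot, and variables do not carry over. Pictures are saved under pics/ and viewed, about 8 in all and at most 12, crops included, and the job is handed in when it is done.

Besides the shell and the picture viewer there is one more tool, called after "Emit:" as name([rows], argument=value, ...), one row to a line, values as JSON. servo_tool: Moves the arm, as the interface text tells. Its arguments: {"type":"object","properties":{"series":{"type":"array"}},"required":["series"]}

```bash
mkdir -p pics; cat > h.py <<'E'
import numpy as np, cv2
from scipy.spatial.transform import Rotation as R
from rig import arm
def cam(n):
    im,d=arm.grab_frame(n); return im,d
def cloud(n,d):
    m=arm.camera_model(n);K=np.array(m['mtx']);Rm=cv2.Rodrigues(np.array(m['rvec'],float))[0];t=np.array(m['tvec'],float).ravel()
    v,u=np.mgrid[:d.shape[0],:d.shape[1]]
    p=np.stack([(u-K[0,2])/K[0,0]*d,(v-K[1,2])/K[1,1]*d,d],-1)
    P=(p-t)@Rm; P[d==0]=np.nan; return P
E
python3 - <<'E'
from h import *
for n in ('top','side'):
    im,d=cam(n);np.savez(n+'0.npz',im=im,d=d)
    cv2.imwrite(f'pics/{n}0.png',im)
    m=arm.camera_model(n);Rm=cv2.Rodrigues(np.array(m['rvec'],float))[0];print(n,-Rm.T@np.array(m['tvec']).ravel(),Rm[2],m['mtx'])
print(arm.observe())
E
```

```text
top [0.40592412 0.0403069  1.19075649] [ 0.09621921 -0.00773505 -0.99533011] [[447.49297021   0.         250.81531908]
 [  0.         447.49297021 185.58669443]
 [  0.           0.           1.        ]]
side [0.0344676  0.49120516 0.79591094] [ 0.46566557 -0.46103527 -0.75538206] [[370.97084904   0.         254.58195806]
 [  0.         370.97084904 197.00230923]
 [  0.           0.           1.        ]]
{'time': 0.1, 'joint_pos': array([ 1.28150722,  0.61582495, -0.01260857,  1.42468783,  0.00811629,
        1.1033828 , -0.04036417]), 'joint_vel': array([-0.00026931, -0.00089829,  0.00127571, -0.0030359 , -0.00178313,
        0.00158602,  0.00092997]), 'effort': array([ 1.61891221e-03, -4.60043335e+01,  2.10283538e-01, -1.66246033e+01,
       -6.10981160e-02,  1.69680279e-02,  1.02335371e-04]), 'ee_pos': array([ 0.16867905, -0.62702272,  0.21761228]), 'eef_rot': array([-1.11330505e-03,  9.91372849e-01,  1.31067182e-01, -1.70068914e-04]), 'force': array([-0.46713094,  0.43067515,  0.29815263]), 'moment': array([-0.02506989, -0.04266914,  0.02862849]), 'width': 0.09274541423973541}
```

View pics/top0.png

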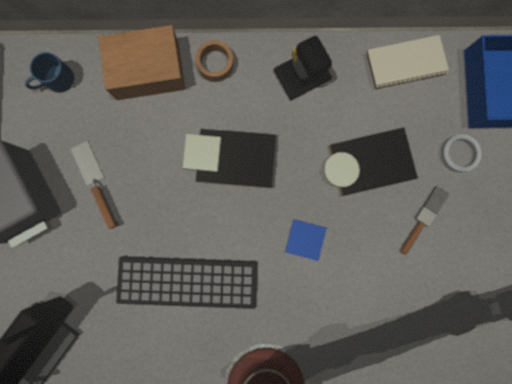

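View pics/side0.png

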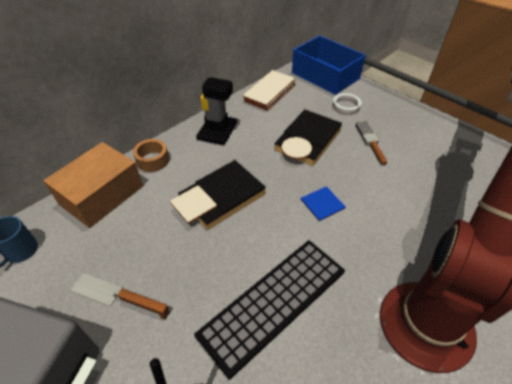

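The top view has the square tile at about (202,153), overhanging the left (+y) end of its pad at (236,158). The lifter has its blade at (87,160) and its handle at (103,207). The similar tool at (425,215) is shorter, so it is the look-alike. A box at (140,60) and a grey machine at (25,190) may be in the way.

```bash
python3 - <<'E'
from h import *
z=np.load('top0.npz');im=z['im'];d=z['d'];P=cloud('top',d)
hsv=cv2.cvtColor(im,cv2.COLOR_BGR2HSV)
def box(name,mask,roi,zr):
    u0,v0,u1,v1=roi;m=np.zeros(mask.shape,bool);m[v0:v1,u0:u1]=1
    m&=mask&(P[...,2]>zr[0])&(P[...,2]<zr[1]);q=P[m]
    (c,s,a)=cv2.minAreaRect((q[:,:2]*1000).astype(np.float32))
    print(name,m.sum(),'c',np.round(c,1),'size',np.round(s,1),'ang',round(a,2),'z med',np.round(np.nanpercentile(q[:,2],[5,50,95])*1000,1), 'mean',np.round(q[:,:2].mean(0)*1000,1));return q
print('bench z',np.nanmedian(P[230:250,180:280,2]))
box('tile',(hsv[...,2]>130),(175,125,228,180),(.028,.06))
box('pad',(hsv[...,2]<70),(190,120,285,195),(.02,.06))
box('round',(hsv[...,2]>130),(315,145,365,195),(.028,.06))
b=box('blade',(hsv[...,2]>120)&(hsv[...,1]<70),(65,138,105,188),(-.01,.05))
h=box('handle',(hsv[...,0]<20)&(hsv[...,1]>110),(85,180,125,235),(-.01,.08))
box('woodbox',np.ones(d.shape,bool),(95,20,190,105),(.02,.3))
box('grey',np.ones(d.shape,bool),(0,140,70,250),(.02,.3))
for n,q in(('b',b),('h',h)):
    l=cv2.fitLine(q[:,:2].astype(np.float32)*1000,cv2.DIST_L2,0,.01,.01).ravel();print(n,l,np.degrees(np.arctan2(l[1],l[0])))
v=b[:,:2].mean(0)-h[:,:2].mean(0);print('axis b-h',np.degrees(np.arctan2(v[1],v[0])),np.linalg.norm(v))
print(R.from_quat(np.roll(arm.observe()['eef_rot'],-1)).as_matrix().round(3))
big=cv2.resize(im[110:240,0:300],None,fx=2.6,fy=2.6,interpolation=cv2.INTER_CUBIC);cv2.imwrite('pics/crop.png',big)
E
```

```text
bench z 0.00025519741639517065
tile 1178 c [606.5 160.4] size [90.5 89.9] ang 84.09 z med [35.  38.6 42.5] mean [606.3 160.4]
pad 3166 c [592.1  70.4] size [197.9 138.9] ang 84.71 z med [30.2 36.1 39.6] mean [587.5  52.7]
round 919 c [ 557.3 -204.7] size [87.  87.5] ang 0.84 z med [34.5 38.2 42. ] mean [ 557.9 -204.5]
blade 997 c [588.7 475.4] size [133.6 106.6] ang 0.97 z med [-1.3  3.2  7.5] mean [588.9 469.6]
handle 283 c [466.2 411. ] size [110.8  17.1] ang 25.04 z med [38.6 42.5 46.1] mean [465.5 410.5]
woodbox 4960 c [839.7 310.8] size [142.3 191. ] ang 8.71 z med [ 43.4 100.4 104.2] mean [829.4 306.5]
grey 4215 c [488.  588.5] size [124.2 254.1] ang 79.39 z med [ 38.3 129.6 152.7] mean [490.9 583.1]
b [9.4797391e-01 3.1834808e-01 5.8892499e+02 4.6963101e+02] 18.563053
h [9.0448368e-01 4.2650825e-01 4.6549826e+02 4.1052527e+02] 25.246168
axis b-h 25.588506070262895 0.13684897559800077
[[ 0.966  0.26  -0.001]
 [ 0.26  -0.966  0.002]
 [-0.    -0.002 -1.   ]]
```

View pics/crop.png

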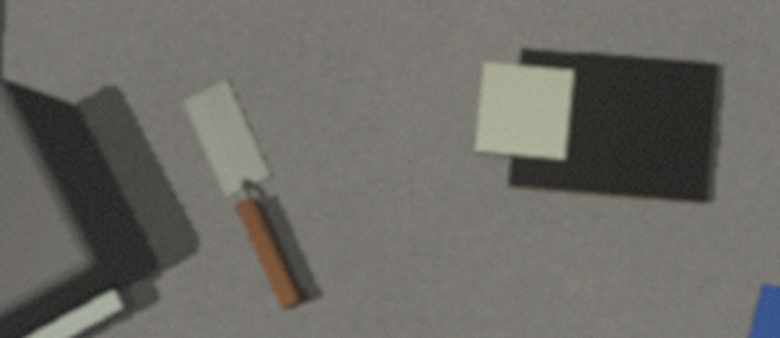

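```bash
python3 - <<'E'
from h import *
z=np.load('top0.npz');P=cloud('top',z['d']).reshape(-1,3)*1000
z2=np.load('side0.npz');P=np.vstack([P,cloud('side',z2['d']).reshape(-1,3)*1000]);P=P[np.isfinite(P).all(1)]
def clr(c,yaw,zmin,hx,hy):
    a=np.radians(yaw);q=(P[:,:2]-c)@np.array([[np.cos(a),-np.sin(a)],[np.sin(a),np.cos(a)]])
    D=np.maximum(np.abs(q)-[hx,hy],0);D=np.hypot(*D.T);D[(P[:,2]<zmin)|(P[:,2]>250)]=999;i=D.argmin();print(c,D[i].round(1),P[i].round())
for s in(0,-20,-40):
    a=np.radians(25.2);c=np.array([473,414.2])+s*np.array([np.cos(a),np.sin(a)]);clr(c,25.2,85,38,94);clr(c,25.2,35,10,64)
for g in(370,330,280):clr(np.array([622,g]),84.5,85,38,94);
E
```

```text
[473.  414.2] 17.2 [464. 532. 111.]
[473.  414.2] 0.0 [484. 414.  42.]
[454.90345895 405.68441417] 25.5 [457. 531. 118.]
[454.90345895 405.68441417] 0.0 [466. 404.  46.]
[436.8069179  397.16882834] 39.9 [449. 534. 122.]
[436.8069179  397.16882834] 0.0 [448. 394.  46.]
[622 370] 35.6 [754. 387.  87.]
[622 330] 38.9 [757. 366.  96.]
[622 280] 46.3 [766. 307. 100.]
```

Emit:
servo_tool([
  {"gripper":0,"delta_pos":[0.12,0.0,0],"roll":-7},
  {"gripper":0,"delta_pos":[0.15,-0.04,0],"roll":-14},
  {"gripper":0,"delta_pos":[0.2,-0.08,0],"roll":-21},
  {"gripper":0,"delta_pos":[0.25,-0.12,0],"roll":-28},
  {"gripper":0,"delta_pos":[0.3,-0.16,0],"roll":-35},
  {"gripper":0,"delta_pos":[0.34,-0.2,0],"roll":-42},
  {"gripper":0,"delta_pos":[0.38,-0.24,0],"roll":-49},
  {"gripper":0,"delta_pos":[0.42,-0.28,0],"roll":-56},
  {"gripper":0,"delta_pos":[0.45,-0.32,0],"roll":-63},
  {"gripper":0,"delta_pos":[0.48,-0.36,0],"roll":-70},
  {"gripper":0,"delta_pos":[0.51,-0.4,0],"roll":-77},
  {"gripper":0,"delta_pos":[0.54,-0.43,0],"roll":-84},
  {"gripper":0,"delta_pos":[0.55,-0.46,0],"roll":-91},
  {"gripper":0,"delta_pos":[0.55,-0.46,0],"roll":-98},
  {"gripper":0,"delta_pos":[0.55,-0.46,0],"roll":-105},
])

```text
time: 1.35
ee_pos: [0.5343, -0.1386, 0.2185]
eef_rot: [-0.0, 0.497, 0.868, -0.0]
force: [1.7, -0.3, -0.5]
width: 0.0931
```

Emit:
servo_tool([
  {"gripper":0,"delta_pos":[0,0,0],"roll":0},
])

```text
time: 1.43
ee_pos: [0.5373, -0.1288, 0.2192]
eef_rot: [-0.0, 0.491, 0.871, 0.005]
force: [0.9, 1.3, 0.7]
width: 0.0929
```

```bash
cat >> h.py <<'E'
def to(x,y,z,yaw):
    s=arm.observe();Rm=R.from_quat(np.roll(s['eef_rot'],-1)).as_matrix();p=s['ee_pos']
    y0=np.degrees(np.arctan2(Rm[1,0],Rm[0,0]));print('t',s['time'],'pos',p.round(4),'yaw',y0.round(2),'j',s['joint_pos'].round(2),'delta',(Rm.T@(np.array([x,y,z])-p)).round(4),'roll',np.round((y0-yaw+180)%360-180,2),'F',s['force'].round(1),'M',s['moment'].round(2),'w',round(s['width'],4))
E
python3 -c "
from h import *
to(.473,.4142,.15,205.2)"
```

```text
t 1.4333 pos [ 0.5373 -0.1288  0.2192] yaw 121.14 j [ 0.57  0.51 -0.56  1.7   0.3   1.02  0.45] delta [0.4976 0.2252 0.0735] roll -84.06 F [0.9 1.3 0.7] M [ 0.01 -0.2  -0.01] w 0.0929
```

Emit:
servo_tool([
  {"gripper":0,"delta_pos":[0.5,0.22,0],"roll":-7},
  {"gripper":0,"delta_pos":[0.5,0.22,0],"roll":-14},
  {"gripper":0,"delta_pos":[0.5,0.22,0],"roll":-21},
  {"gripper":0,"delta_pos":[0.5,0.22,0],"roll":-28},
  {"gripper":0,"delta_pos":[0.5,0.22,0],"roll":-35},
  {"gripper":0,"delta_pos":[0.5,0.22,0],"roll":-42},
  {"gripper":0,"delta_pos":[0.5,0.22,0],"roll":-49},
  {"gripper":0,"delta_pos":[0.5,0.22,0],"roll":-56},
  {"gripper":0,"delta_pos":[0.5,0.22,0],"roll":-63},
  {"gripper":0,"delta_pos":[0.5,0.22,0],"roll":-70},
  {"gripper":0,"delta_pos":[0.5,0.22,0],"roll":-77},
  {"gripper":0,"delta_pos":[0.5,0.22,0],"roll":-84},
  {"gripper":0,"delta_pos":[0.5,0.22,0],"roll":-84},
  {"gripper":0,"delta_pos":[0.5,0.22,0.02],"roll":-84},
  {"gripper":0,"delta_pos":[0.5,0.22,0.02],"roll":-84},
  {"gripper":0,"delta_pos":[0.5,0.22,0.02],"roll":-84},
])

```text
time: 2.77
ee_pos: [0.4738, 0.4015, 0.1971]
eef_rot: [-0.001, -0.209, 0.978, -0.001]
force: [-1.3, -0.2, 0.1]
width: 0.0929
```

```bash
python3 -c "
from h import *
to(.473,.4142,.012,205.2)
im,d=cam('side');cv2.imwrite('pics/s1.png',cv2.resize(im[200:,0:260],None,fx=3,fy=3))
to(.473,.4142,.012,205.2)"
```

```text
t 2.7667 pos [0.4738 0.4015 0.1971] yaw -155.92 j [-0.26  0.73 -0.88  1.52  0.59  1.18  0.74] delta [-0.0051  0.0123  0.185 ] roll -1.12 F [-1.3 -0.2  0.1] M [ 0.13 -0.19  0.02] w 0.0929
t 2.8167 pos [0.4748 0.4011 0.1981] yaw -156.04 j [-0.26  0.73 -0.88  1.52  0.59  1.18  0.74] delta [-0.004   0.0131  0.186 ] roll -1.24 F [-0.3 -0.9  0.2] M [ 0.04 -0.24  0.03] w 0.0929
```

View pics/s1.png

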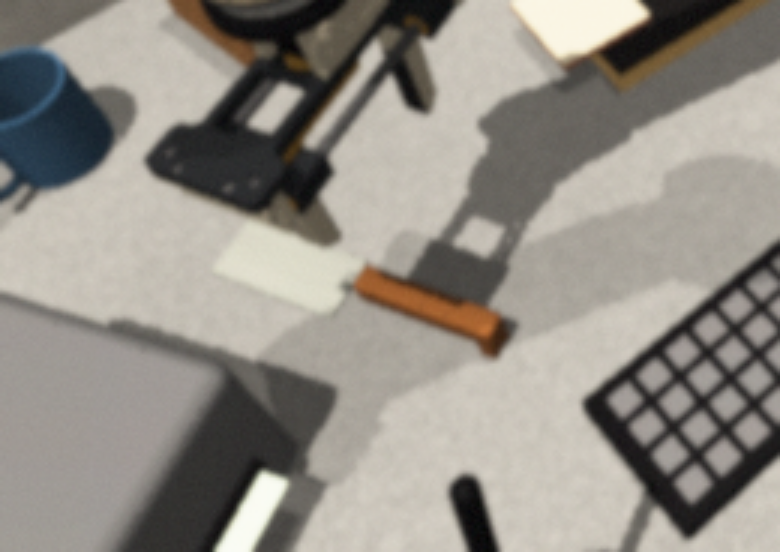

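The side view shows the open gripper above the lifter, with the handle at crop (430,305) and the blade at (290,265). The grey machine is clear of it, so I'm going down to grip.

Emit:
servo_tool([
  {"gripper":0,"delta_pos":[-0.004,0.013,0.03],"roll":-1.2},
  {"gripper":0,"delta_pos":[-0.004,0.013,0.07],"roll":-1.2},
  {"gripper":0,"delta_pos":[-0.004,0.013,0.11],"roll":-1.2},
  {"gripper":0,"delta_pos":[-0.004,0.013,0.145],"roll":-1.2},
  {"gripper":0,"delta_pos":[-0.004,0.013,0.17],"roll":-1.2},
  {"gripper":0,"delta_pos":[-0.004,0.013,0.185],"roll":-1.2},
  {"gripper":0,"delta_pos":[-0.004,0.013,0.185],"roll":-1.2},
  {"gripper":0,"delta_pos":[-0.004,0.013,0.185],"roll":-1.2},
])

```text
time: 3.48
ee_pos: [0.4736, 0.4156, 0.0146]
eef_rot: [0.0, -0.218, 0.976, 0.0]
force: [0.6, 0.6, 0.1]
width: 0.0931
```

Emit:
servo_tool([
  {"gripper":255,"delta_pos":[0,0,0],"roll":0},
  {"gripper":255,"delta_pos":[0,0,0],"roll":0},
  {"gripper":255,"delta_pos":[0,0,0],"roll":0},
  {"gripper":255,"delta_pos":[0,0,0],"roll":0},
  {"gripper":255,"delta_pos":[0,0,0],"roll":0},
  {"gripper":255,"delta_pos":[0,0,0],"roll":0},
  {"gripper":255,"delta_pos":[0,0,0],"roll":0},
  {"gripper":255,"delta_pos":[0,0,0],"roll":0},
  {"gripper":255,"delta_pos":[0,0,0],"roll":0},
  {"gripper":255,"delta_pos":[0,0,0],"roll":0},
])

```text
time: 4.32
ee_pos: [0.4724, 0.4162, 0.0136]
eef_rot: [-0.0, -0.219, 0.976, 0.0]
force: [-0.1, -0.2, -0.4]
width: 0.031
```

```bash
python3 -c "
from h import *
to(.473,.4142,.012,205.2)"
```

```text
t 4.3167 pos [0.4724 0.4162 0.0136] yaw -154.74 j [-0.35  0.95 -0.74  1.65  0.8   0.87  0.59] delta [ 0.0003 -0.002   0.0016] roll 0.06 F [-0.1 -0.2 -0.4] M [ 0.07 -0.16  0.01] w 0.031
```

Emit:
servo_tool([
  {"gripper":255,"delta_pos":[0,0,0],"roll":0},
  {"gripper":255,"delta_pos":[0,0,0],"roll":0},
  {"gripper":255,"delta_pos":[0,0,0],"roll":0},
  {"gripper":255,"delta_pos":[0,0,0],"roll":0},
  {"gripper":255,"delta_pos":[0,0,-0.01],"roll":0},
  {"gripper":255,"delta_pos":[0,0,-0.03],"roll":0},
  {"gripper":255,"delta_pos":[0,0,-0.05],"roll":0},
  {"gripper":255,"delta_pos":[0,0,-0.08],"roll":0},
  {"gripper":255,"delta_pos":[0,0,-0.11],"roll":0},
  {"gripper":255,"delta_pos":[0,0,-0.135],"roll":0},
  {"gripper":255,"delta_pos":[0,0,-0.15],"roll":0},
  {"gripper":255,"delta_pos":[0,0,-0.15],"roll":0},
  {"gripper":255,"delta_pos":[0,0,-0.15],"roll":0},
])

```text
time: 5.4
ee_pos: [0.4724, 0.4162, 0.1644]
eef_rot: [0.001, -0.219, 0.976, 0.0]
force: [-0.1, 0.4, -1.4]
width: 0.02
```

```bash
python3 -c "
from h import *
to(.632,.424,.16,84.5)"
```

```text
t 5.4 pos [0.4724 0.4162 0.1644] yaw -154.73 j [-0.29  0.77 -0.86  1.54  0.63  1.12  0.72] delta [-0.1477 -0.0611  0.0046] roll 120.77 F [-0.1  0.4 -1.4] M [ 0.01 -0.11  0.03] w 0.02
```

Emit:
servo_tool([
  {"gripper":255,"delta_pos":[-0.01,-0.005,0],"roll":7},
  {"gripper":255,"delta_pos":[-0.02,-0.01,0],"roll":14},
  {"gripper":255,"delta_pos":[-0.03,-0.015,0],"roll":21},
  {"gripper":255,"delta_pos":[-0.04,-0.02,0],"roll":28},
  {"gripper":255,"delta_pos":[-0.05,-0.024,0],"roll":35},
  {"gripper":255,"delta_pos":[-0.06,-0.028,0],"roll":42},
  {"gripper":255,"delta_pos":[-0.07,-0.032,0],"roll":49},
  {"gripper":255,"delta_pos":[-0.08,-0.036,0],"roll":56},
  {"gripper":255,"delta_pos":[-0.09,-0.04,0],"roll":63},
  {"gripper":255,"delta_pos":[-0.1,-0.044,0],"roll":70},
  {"gripper":255,"delta_pos":[-0.11,-0.048,0],"roll":77},
  {"gripper":255,"delta_pos":[-0.12,-0.05,0],"roll":84},
  {"gripper":255,"delta_pos":[-0.13,-0.054,0],"roll":91},
  {"gripper":255,"delta_pos":[-0.14,-0.058,0],"roll":98},
  {"gripper":255,"delta_pos":[-0.148,-0.061,0],"roll":105},
  {"gripper":255,"delta_pos":[-0.148,-0.061,0],"roll":112},
  {"gripper":255,"delta_pos":[-0.148,-0.061,0],"roll":118},
  {"gripper":255,"delta_pos":[-0.148,-0.061,0],"roll":120.8},
  {"gripper":255,"delta_pos":[-0.148,-0.061,0],"roll":120.8},
  {"gripper":255,"delta_pos":[-0.148,-0.061,0],"roll":120.8},
])

```text
time: 7.07
ee_pos: [0.6315, 0.4235, 0.1614]
eef_rot: [0.0, 0.74, 0.673, -0.002]
force: [-0.2, -0.2, -1.4]
width: 0.0198
```

```bash
python3 - <<'E'
from h import *
to(.632,.424,.1,84.5)
for n in('top','side'):
    im,d=cam(n);np.savez(n+'1.npz',im=im,d=d)
    if n=='top':
        P=cloud(n,d)*1000;a=np.radians(84.5);u=np.array([np.cos(a),np.sin(a)]);w=np.array([np.sin(a),-np.cos(a)])
        T=np.array([606.5,160.4]);q=P[...,:2]-T;s=q@u;l=q@w
        # blade: beyond the tile, above bench
        for s0 in range(60,200,10):
            m=(s>s0)&(s<s0+10)&(abs(l)<60)&(P[...,2]>80)
            if m.sum()>5:print(s0,m.sum(),'l',np.percentile(l[m],[3,97]).round(1),'z',np.median(P[m][:,2]).round(1))
a=cv2.resize(np.load('side1.npz')['im'][130:330,20:290],None,fx=2.8,fy=2.8);cv2.imwrite('pics/s2.png',a)
E
```

```text
t 7.0667 pos [0.6315 0.4235 0.1614] yaw 84.56 j [-0.48  0.87 -0.32  1.09  0.26  1.22 -0.88] delta [0.0007 0.0006 0.0614] roll 0.06 F [-0.2 -0.2 -1.4] M [-0.01 -0.03  0.02] w 0.0198
80 57 l [-24.  23.] z 151.5
90 88 l [-25.1  22.4] z 152.1
100 91 l [-23.6  23.9] z 151.6
110 87 l [-24.8  23.4] z 151.8
120 91 l [-24.   22.9] z 151.7
130 107 l [-59.3  24. ] z 152.3
140 147 l [-59.3  21. ] z 153.7
150 178 l [-58.3  21.3] z 335.1
160 221 l [-58.6  21.2] z 529.3
170 245 l [-58.2  20.5] z 533.3
180 303 l [-57.7  19.6] z 528.5
190 300 l [-57.7  14. ] z 532.0
```

View pics/s2.png

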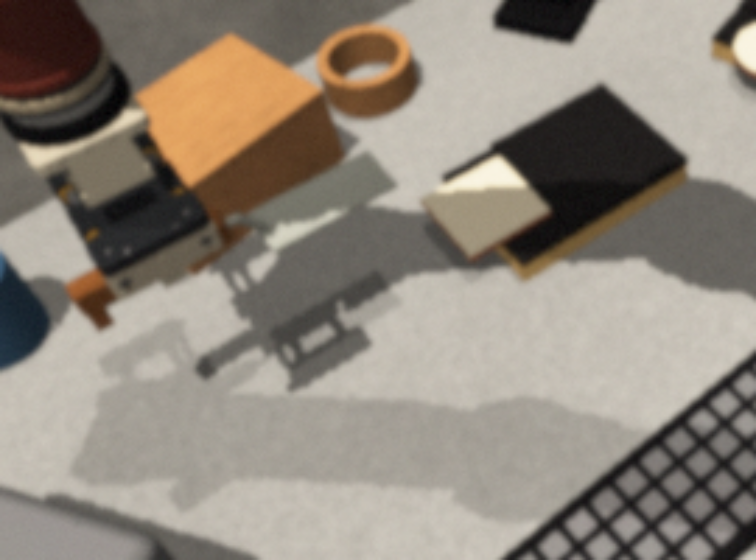

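The side view shows the blade at (330,200) in the crop, level and aimed at the tile's overhanging edge at (440,220). The depth readings put it centred on the tile to about 1 mm. Next I lower it, then slide it under.

Emit:
servo_tool([
  {"gripper":255,"delta_pos":[0.001,0.001,0.03],"roll":0},
  {"gripper":255,"delta_pos":[0.001,0.001,0.06],"roll":0},
  {"gripper":255,"delta_pos":[0.001,0.001,0.09],"roll":0},
  {"gripper":255,"delta_pos":[0.001,0.001,0.115],"roll":0},
  {"gripper":255,"delta_pos":[0.001,0.001,0.131],"roll":0},
  {"gripper":255,"delta_pos":[0.001,0.001,0.131],"roll":0},
  {"gripper":255,"delta_pos":[0.001,0.001,0.131],"roll":0},
])

```text
time: 7.75
ee_pos: [0.6328, 0.4245, 0.0315]
eef_rot: [-0.0, 0.74, 0.672, -0.001]
force: [-0.5, 0.2, -1.1]
width: 0.02
```

```bash
python3 - <<'E'
from h import *
to(.626,.3595,.031,84.5)
im,d=cam('top');P=cloud('top',d)*1000;a=np.radians(84.5);u=np.array([np.cos(a),np.sin(a)]);w=np.array([np.sin(a),-np.cos(a)])
q=P[...,:2]-np.array([606.5,160.4]);s=q@u;l=q@w
for s0 in range(70,140,10):
    m=(s>s0)&(s<s0+10)&(abs(l)<40)&(P[...,2]>12)&(P[...,2]<60)
    if m.sum()>5:print(s0,m.sum(),'l',np.percentile(l[m],[3,97]).round(1),'z',np.mean(P[m][:,2]).round(1), s[m].min().round(1))
E
```

```text
t 7.75 pos [0.6328 0.4245 0.0315] yaw 84.48 j [-0.49  1.   -0.29  1.19  0.29  1.   -0.91] delta [-0.0653 -0.0006  0.0006] roll -0.02 F [-0.5  0.2 -1.1] M [ 0.02 -0.09 -0.02] w 0.02
80 35 l [-22.8  24.8] z 21.8 85.4
90 68 l [-24.   24.4] z 22.0 90.3
100 73 l [-22.3  23.1] z 21.4 100.1
110 71 l [-22.4  25.1] z 20.8 110.3
120 71 l [-23.5  24.6] z 21.6 120.0
130 69 l [-22.3  23.2] z 21.5 130.2
```

Emit:
servo_tool([
  {"gripper":255,"delta_pos":[-0.015,0,0],"roll":0},
  {"gripper":255,"delta_pos":[-0.03,0,0],"roll":0},
  {"gripper":255,"delta_pos":[-0.045,0,0],"roll":0},
  {"gripper":255,"delta_pos":[-0.058,0,0],"roll":0},
  {"gripper":255,"delta_pos":[-0.065,0,0],"roll":0},
  {"gripper":255,"delta_pos":[-0.065,0,0],"roll":0},
  {"gripper":255,"delta_pos":[-0.065,0,0],"roll":0},
])

```text
time: 8.38
ee_pos: [0.6281, 0.3611, 0.0344]
eef_rot: [-0.0, 0.741, 0.672, 0.002]
force: [-0.4, 0.6, -1.7]
width: 0.0196
```

Emit:
servo_tool([
  {"gripper":255,"delta_pos":[0,0,-0.005],"roll":0},
  {"gripper":255,"delta_pos":[0,0,-0.01],"roll":0},
  {"gripper":255,"delta_pos":[-0.0005,0,-0.015],"roll":0},
  {"gripper":255,"delta_pos":[-0.001,0,-0.021],"roll":0},
  {"gripper":255,"delta_pos":[-0.002,0,-0.0265],"roll":0},
  {"gripper":255,"delta_pos":[-0.0035,0,-0.032],"roll":0},
  {"gripper":255,"delta_pos":[-0.0055,0,-0.037],"roll":0},
  {"gripper":255,"delta_pos":[-0.008,0,-0.0425],"roll":0},
  {"gripper":255,"delta_pos":[-0.011,0,-0.047],"roll":0},
  {"gripper":255,"delta_pos":[-0.014,0,-0.0515],"roll":0},
  {"gripper":255,"delta_pos":[-0.014,0,-0.0515],"roll":0},
  {"gripper":255,"delta_pos":[-0.014,0,-0.0515],"roll":0},
])

```text
time: 9.38
ee_pos: [0.6262, 0.3461, 0.0847]
eef_rot: [0.0, 0.741, 0.672, 0.0]
force: [0.0, 1.0, -2.4]
width: 0.02
```

```bash
python3 - <<'E'
from h import *
to(.6265,.3595,.031,84.5)
im,d=cam('side');cv2.imwrite('pics/s3.png',cv2.resize(im[110:290,60:330],None,fx=2.9,fy=2.9))
E
```

```text
t 9.3833 pos [0.6262 0.3461 0.0847] yaw 84.43 j [-0.38  0.87 -0.31  1.34  0.29  0.98 -0.85] delta [ 0.0133 -0.001   0.0537] roll -0.07 F [ 0.   1.  -2.4] M [ 0.27 -0.18 -0.01] w 0.02
```

View pics/s3.png

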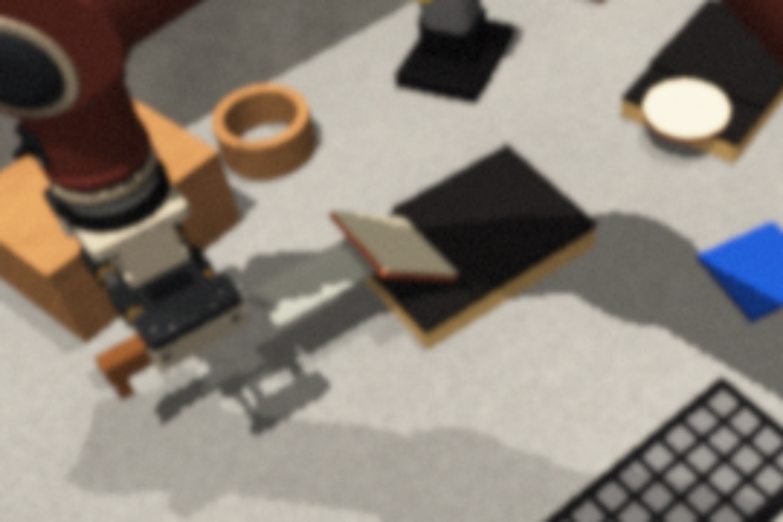

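The side view shows the tile at crop (395,245) tipped up about 40°, with its inner edge on the step and the blade tip under it. I'm continuing the arc.

Emit:
servo_tool([
  {"gripper":255,"delta_pos":[-0.004,0,-0.004],"roll":0},
  {"gripper":255,"delta_pos":[-0.008,0,-0.008],"roll":0},
  {"gripper":255,"delta_pos":[-0.012,0,-0.0115],"roll":0},
  {"gripper":255,"delta_pos":[-0.0165,0,-0.0145],"roll":0},
  {"gripper":255,"delta_pos":[-0.0215,0,-0.017],"roll":0},
  {"gripper":255,"delta_pos":[-0.0265,0,-0.0193],"roll":0},
  {"gripper":255,"delta_pos":[-0.0315,0,-0.021],"roll":0},
  {"gripper":255,"delta_pos":[-0.0315,0,-0.021],"roll":0},
  {"gripper":255,"delta_pos":[-0.0315,0,-0.021],"roll":0},
])

```text
time: 10.18
ee_pos: [0.6231, 0.3142, 0.1053]
eef_rot: [0.0, 0.741, 0.672, 0.0]
force: [0.7, -0.1, -1.6]
width: 0.02
```

```bash
python3 - <<'E'
from h import *
to(.6265,.3595,.031,84.5)
im,d=cam('side');cv2.imwrite('pics/s4.png',cv2.resize(im[110:290,60:330],None,fx=2.9,fy=2.9))
E
```

```text
t 10.1833 pos [0.6231 0.3142 0.1053] yaw 84.41 j [-0.33  0.82 -0.32  1.38  0.28  0.98 -0.81] delta [ 0.0455 -0.001   0.0743] roll -0.09 F [ 0.7 -0.1 -1.6] M [ 0.07 -0.18  0.01] w 0.02
```

View pics/s4.png

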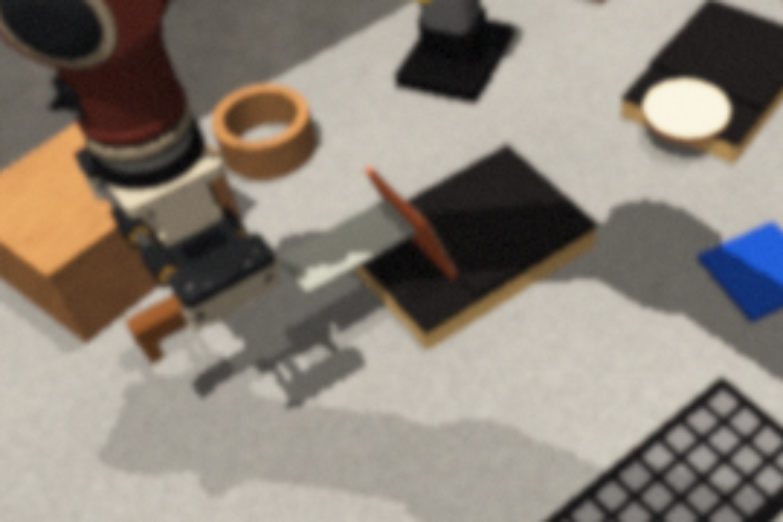

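The side view shows the tile at crop (415,225) standing at about 70–75°, ribbed back to the blade. Now I push it slowly past vertical.

Emit:
servo_tool([
  {"gripper":255,"delta_pos":[-0.005,0,-0.001],"roll":0},
  {"gripper":255,"delta_pos":[-0.01,0,-0.001],"roll":0},
  {"gripper":255,"delta_pos":[-0.015,0,-0.001],"roll":0},
  {"gripper":255,"delta_pos":[-0.02,0,-0.001],"roll":0},
  {"gripper":255,"delta_pos":[-0.024,0,-0.001],"roll":0},
  {"gripper":255,"delta_pos":[-0.028,0,-0.001],"roll":0},
  {"gripper":255,"delta_pos":[-0.032,0,-0.001],"roll":0},
  {"gripper":255,"delta_pos":[-0.036,0,-0.001],"roll":0},
  {"gripper":255,"delta_pos":[-0.04,0,-0.001],"roll":0},
  {"gripper":255,"delta_pos":[-0.043,0,-0.001],"roll":0},
  {"gripper":255,"delta_pos":[-0.043,0,-0.001],"roll":0},
  {"gripper":255,"delta_pos":[-0.043,0,-0.001],"roll":0},
  {"gripper":255,"delta_pos":[-0.043,0,-0.001],"roll":0},
])

```text
time: 11.32
ee_pos: [0.6185, 0.2726, 0.1063]
eef_rot: [-0.0, 0.74, 0.672, 0.0]
force: [-0.5, 0.7, -2.3]
width: 0.0194
```

```bash
python3 - <<'E'
from h import *
to(.6265,.3595,.031,84.5)
im,d=cam('side');cv2.imwrite('pics/s5.png',cv2.resize(im[110:290,60:330],None,fx=2.9,fy=2.9))
E
```

```text
t 11.3167 pos [0.6185 0.2726 0.1063] yaw 84.48 j [-0.27  0.79 -0.33  1.46  0.28  0.95 -0.77] delta [ 0.0872 -0.0004  0.0753] roll -0.02 F [-0.5  0.7 -2.3] M [-0.06 -0.08 -0.03] w 0.0194
```

View pics/s5.png

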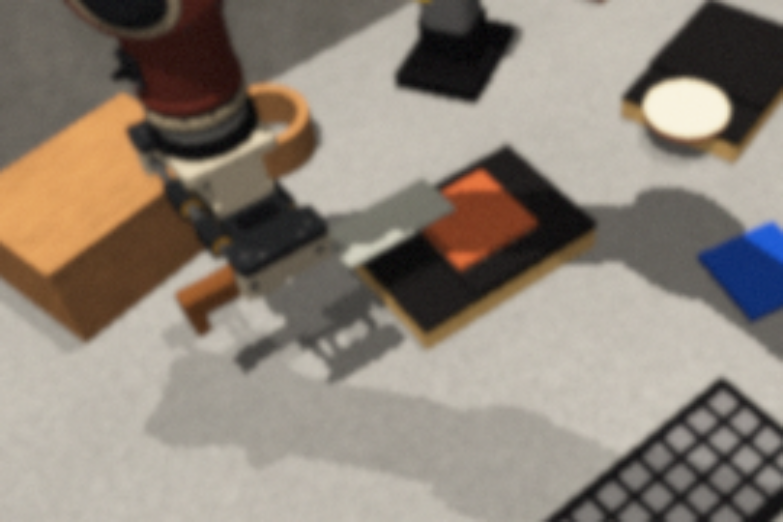

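The tile has turned over: the terracotta back is up at crop (485,220), wholly on the high part of the pad. I'm backing off and laying the lifter down.

Emit:
servo_tool([
  {"gripper":255,"delta_pos":[0.015,0,-0.005],"roll":0},
  {"gripper":255,"delta_pos":[0.04,0,-0.005],"roll":0},
  {"gripper":255,"delta_pos":[0.07,0,-0.005],"roll":0},
  {"gripper":255,"delta_pos":[0.1,0,-0.005],"roll":0},
  {"gripper":255,"delta_pos":[0.13,0,-0.005],"roll":0},
  {"gripper":255,"delta_pos":[0.15,0,-0.005],"roll":0},
  {"gripper":255,"delta_pos":[0.155,0,0],"roll":0},
  {"gripper":255,"delta_pos":[0.155,0,0.025],"roll":0},
  {"gripper":255,"delta_pos":[0.155,0,0.05],"roll":0},
  {"gripper":255,"delta_pos":[0.155,0,0.07],"roll":0},
  {"gripper":255,"delta_pos":[0.155,0,0.08],"roll":0},
  {"gripper":255,"delta_pos":[0.155,0,0.085],"roll":0},
  {"gripper":255,"delta_pos":[0.155,0,0.085],"roll":0},
  {"gripper":255,"delta_pos":[0.155,0,0.085],"roll":0},
])

```text
time: 12.53
ee_pos: [0.6343, 0.4267, 0.0223]
eef_rot: [0.0, 0.741, 0.672, 0.001]
force: [0.6, 0.8, -0.3]
width: 0.0197
```

```bash
python3 - <<'E'
from h import *
to(.6328,.4245,.0135,84.5)
E
```

```text
t 12.5333 pos [0.6343 0.4267 0.0223] yaw 84.43 j [-0.49  1.01 -0.29  1.19  0.3   0.98 -0.92] delta [-0.0023 -0.0013  0.0088] roll -0.07 F [ 0.6  0.8 -0.3] M [-0.01 -0.12 -0.02] w 0.0197
```

Emit:
servo_tool([
  {"gripper":255,"delta_pos":[0,0,0.003],"roll":0},
  {"gripper":255,"delta_pos":[0,0,0.006],"roll":0},
  {"gripper":255,"delta_pos":[0,0,0.008],"roll":0},
  {"gripper":255,"delta_pos":[0,0,0.009],"roll":0},
  {"gripper":255,"delta_pos":[0,0,0.009],"roll":0},
  {"gripper":255,"delta_pos":[0,0,0.009],"roll":0},
])

```text
time: 13.03
ee_pos: [0.634, 0.4268, 0.0137]
eef_rot: [0.0, 0.741, 0.672, 0.001]
force: [-1.3, -0.8, 4.9]
width: 0.0201
```

Emit:
servo_tool([
  {"gripper":180,"delta_pos":[0,0,0],"roll":0},
  {"gripper":150,"delta_pos":[0,0,0],"roll":0},
  {"gripper":0,"delta_pos":[0,0,0],"roll":0},
  {"gripper":0,"delta_pos":[0,0,0],"roll":0},
  {"gripper":0,"delta_pos":[0,0,0],"roll":0},
  {"gripper":0,"delta_pos":[0,0,0],"roll":0},
  {"gripper":0,"delta_pos":[0,0,0],"roll":0},
  {"gripper":0,"delta_pos":[0,0,0],"roll":0},
  {"gripper":0,"delta_pos":[0,0,0],"roll":0},
  {"gripper":0,"delta_pos":[0,0,0],"roll":0},
])

```text
time: 13.87
ee_pos: [0.6335, 0.4265, 0.0122]
eef_rot: [-0.0, 0.74, 0.672, 0.0]
force: [0.2, 0.4, -1.3]
width: 0.0816
```

Emit:
servo_tool([
  {"gripper":0,"delta_pos":[0,0,-0.01],"roll":0},
  {"gripper":0,"delta_pos":[0,0,-0.03],"roll":0},
  {"gripper":0,"delta_pos":[0,0,-0.06],"roll":0},
  {"gripper":0,"delta_pos":[0,0,-0.09],"roll":0},
  {"gripper":0,"delta_pos":[0,0,-0.12],"roll":0},
  {"gripper":0,"delta_pos":[0,0,-0.15],"roll":0},
  {"gripper":0,"delta_pos":[0,0,-0.17],"roll":0},
  {"gripper":0,"delta_pos":[0,0,-0.17],"roll":0},
  {"gripper":0,"delta_pos":[0,0,-0.17],"roll":0},
])

```text
time: 14.62
ee_pos: [0.6341, 0.4271, 0.1846]
eef_rot: [0.0, 0.74, 0.672, 0.002]
force: [0.3, -0.0, -0.5]
width: 0.0927
```

```bash
python3 - <<'E'
from h import *
to(.6328,.4245,.0135,84.5)
im,d=cam('side');cv2.imwrite('pics/s6.png',cv2.resize(im[100:300,40:350],None,fx=2.5,fy=2.5))
im,d=cam('top');P=cloud('top',d);hsv=cv2.cvtColor(im,cv2.COLOR_BGR2HSV)
m=np.zeros(d.shape,bool);m[120:200,190:290]=1;m&=(hsv[...,0]<20)&(hsv[...,1]>110)&(P[...,2]>.035);q=P[m]
c,s,a=cv2.minAreaRect((q[:,:2]*1000).astype(np.float32));print('tile',c,s,a,np.median(q[:,2]))
r=np.radians(84.7);u=np.array([np.cos(r),np.sin(r)]);w=np.array([u[1],-u[0]]);D=np.array(c)-[592.1,70.4];print('pad frame x,y',D@w,D@u)
A=np.c_[q[:,:2],np.ones(len(q))];n=np.linalg.lstsq(A,q[:,2],rcond=None)[0];print('tilt deg',np.degrees(np.hypot(n[0],n[1])))
m=np.zeros(d.shape,bool);m[145:195,315:365]=1;m&=(hsv[...,2]>130)&(P[...,2]>.028);print('round',P[m].mean(0))
E
```

```text
t 14.6167 pos [0.6341 0.4271 0.1846] yaw 84.46 j [-0.49  0.86 -0.32  1.05  0.25  1.27 -0.87] delta [-0.0032 -0.0015  0.1711] roll -0.04 F [ 0.3 -0.  -0.5] M [-0.07 -0.08  0.01] w 0.0927
tile (598.096923828125, 63.23680114746094) (94.26044464111328, 95.2431411743164) 84.7767333984375 0.043910320272788364
pad frame x,y 6.632954054801242 -6.578634638604421
tilt deg 0.47066665519290435
round [ 0.55773668 -0.20422866  0.0378805 ]
```

View pics/s6.png

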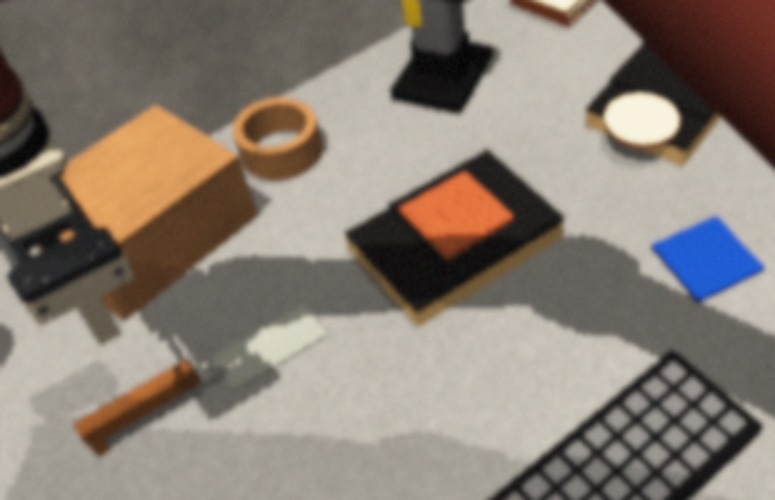

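The tile is flat with its ribbed back up at crop (457,213), at pad frame (+7, −7) mm. The lifter lies flat on the bench at (200,385), the gripper is clear, and the round tile hasn't moved. Handing in.

```bash
python3 -c "
from h import *
print(arm.hand_in())"
```

```text
the job is handed in; nothing more can be done
None
```

The square tile is turned over on its pad, the lifter is back on the bench and released, and I handed the job in at about 15 s. The hand-in reports no verdict.

I gripped the lifter by its handle and slid the blade about 25 mm under the tile's overhang. I raised the tile in an arc against the step and pushed it slowly past vertical, so it came down on the high part of the pad. Then I backed off and laid the lifter flat.

Last checks, from the camera after letting go:
- **Tile:** ribbed back up, about 0.5° from flat, centre about +7 mm (x) and −7 mm (y) from the pad's centre. Its back measured about 44 mm high, so it rests on the 36 mm top.
- **Tile outline:** it measured about 95 mm across rather than 90, most likely pixel-edge blur.
- **Round tile:** within about 1 mm of where it started.
- **Lifter:** lies right way up on the bench. I judged this from the picture and the touchdown force, not from a measured angle.
- **Gripper:** open and about 0.17 m above the lifter, touching nothing.

No check failed. The 20° tip-up was seen in the pictures (about 40°, then 70–75°, with the blade behind the tile), but I did not measure the contact force between lifter and tile.

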